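# Fold down the stop arm and hold a bearing housing in the fixture's corner

## Robot

A 6-joint arm with a two-finger parallel gripper is mounted at the origin on the work surface. World frame = base frame: x ahead of the robot, y to its left, z up, the work surface at z = 0. Lengths are in mm, angles in degrees, forces in N, time in s.
With the tool pointing down it reaches from about 350 to 850 mm from the base axis. Payload 8.1 kg.
Tool frame: the origin (TCP) lies at the very end of the fingers, on their centre line; the grasp point (between the pads) lies 19 mm behind it; z points along the fingers, y is the direction in which the jaws open and shut (so a half turn about z gives the same grasp; the last joint's range is limited). The gripper opens to 85 mm and grips with 20 to 120 N. Pads are 22 mm wide; open, the fingers measure 114 mm over their backs; the gripper's body (76 mm by 85 mm) begins 54 mm behind the grasp point. The pads swing forward as they close: fully open they stand 13 mm farther back than shut.
Start: joints at [-69.924, 7.471, 85.268, -0, 87.261, -4.893], TCP at [253.301, -543.915, 231.292] pointing down, gripper open.
Joint ranges: [-169.43, 169.43], [-51.17, 129.36], [1.28, 143.12], [-76.62, 256.62], [0, 156.53], [-152.29, 152.29]. Speed limits (degrees/s): [136.94, 136.94, 159.86, 180, 180, 180].

## Interface

Orientations are given as [roll, pitch, yaw] about the fixed x, y, z axes, in that order (R = Rz(yaw) Ry(pitch) Rx(roll)).
In Python, from bench import r gives the robot as it stands.
- The arm moves only by the shell command python3 -m jog 'ROWS' [OPENING] [FORCE]. ROWS is JSON, a list of rows, each a list of 6 numbers: the shift along the tool's x, y, z normalised to -1 to 1, where 1 is 0.25 m, then the turn, a rotation vector about the tool's x, y, z normalised to -1 to 1, where 1 is pi rad. In form: [[x, y, z, ax, ay, az], ...]. A call has 1 to 10 rows; each row is the pose to reach, as a shift and turn from the pose commanded when the call began, along the tool's axes at that moment, turning the shorter way round; what a row does not reach only later rows make up. A row lasts 1/10 s, in which the tool goes at most 50 mm and 8.59 degrees, less where a joint would pass 70% of its speed; a pose out of reach is approached as far as the arm can. A call with a number of a shift or a turn outside -1 to 1 is refused whole. A call with a gripper value outside its range is refused whole. OPENING is the opening, from 0 (shut) to 1 (fully open), set as the call begins (- or left out, the last holds). The fingers move at their own pace and stop on an object; FORCE is the grip in N (left out, the last holds). Time passes only in rows, so rows that repeat a pose let the fingers close. It gives the time, the measured TCP pose, the force and the opening at its end, in the units of the state.
- r.sense(): the state, without advancing time (a new reading comes with each control period).
- r.snapshot(name): name is "side" or "top" or "wrist"; returns a dict with "pixels" (384x512x3 uint8, red, green, blue), "intrinsics" (3x3 intrinsics, pixels), "extrinsics" (4x4, takes a point from camera to world coordinates). Camera axes: x right, y down, z forward; pixel columns grow to the right and rows downward; lengths in mm; the calibration is good to about 2 mm. A picture is of the moment at which its call begins. There is no depth.
- r.hand_in(): hands the job in, once; it reports no verdict.
The state is a dict: "time": time; "joint_pos": joint angles; "qd": joint speeds; "joint_efforts": joint torques, N m; "tool_pos": TCP position; "tcp_rot": TCP orientation; "ft_force": force on the tool from outside, world axes, zero at the start; "wrist_torque": the same for the moment, N m; "finger_gap": finger opening in mm.
Only numpy, scipy, OpenCV 4.12 (cv2) and the standard library are available. Lean on these libraries where they do the work, as an engineer would, in place of code of your own. Each camera call takes 0.05 s, during which the arm holds its last target.

## Task

On the inspection fixture, press the raised stop arm down until its detent holds it down by itself. Then put the aluminium bearing housing on the fixture's bed, standing flat on its foot, with its long side flush along the stop arm and its short side flush against the fixed end stop, and press it firmly into that corner against both stops at once. Finish while still holding it pressed there with the gripper, and leave the gear, the steel disc and the computer mouse where they are.

Things in the scene. Friction and masses are not known exactly. Their poses are not given: they have to be found in the camera images.
- corner (a point): The corner to press into: point on top of the fixture's bed where the faces of the two stops meet, 12 mm above the bench. Axes are the fixture's: z up, turned only about the vertical. The housing belongs in the quarter x < 0, y < 0; seated, its centre is at (-40, -32, +38) mm here and its x axis is parallel to this x, either way round.
- fixture: Dark steel bed, 200 x 170 mm (x, y), 12 mm thick, fixed on the bench; origin at the centre of its underside. The corner is at (+60, +45, +12) mm. Two hinge cheeks 32 mm high over the bed stand beside the far end of the stop arm, x +75 to +101 mm; a spring strut on a bracket 32 mm over the bench sticks out 45 mm behind them.
- end_stop: Fixed end stop: steel rail on the bed, 22 mm high over it, 16 mm thick, 105 mm long. Same origin and axes as the fixture. Its face looks to -x at x = 0 of the corner's frame and spans y -112 to -7 mm there.
- stop_arm (a joint): Angle of the sprung stop arm (rad): 0 = raised, sprung 0.7 rad above level; 0.7 = fully down, level, at its end stop. Hinge axis level, along the fixture's y. At the thumb pad the spring pushes back with about 6 N at first, fading to none at the detent's crest near 0.6; beyond it the arm is drawn on down to 0.7 and stays. Let go before the crest, it springs up.
- hinge (a point): Hinge point of the stop arm, on its axis, mid-width, at (+28, +9, +12) mm from the corner; fixture's axes. The arm is a steel bar 18 mm wide, 20 mm high. When down it lies along x, 22 mm high over the bed, its face looking to -y at y = 0 of the corner's frame, from x = -149 mm to the hinge.
- pad (a point): Centre of the top of the thumb pad on the stop arm's free end, where to press: 30 mm along the arm, 36 mm wide, level with the bar's top. Frame turns with the arm, parallel to the fixture's when raised. It moves on an arc: from the hinge in fixture axes, raised it is at x -133, z +125 mm; down at x -182, z +10 mm.
- housing_center (a point): Centre, 38 mm above the underside, of the loose aluminium housing, 76 mm high, about 0.5 kg, first standing on the bench. z up, x along its long side. Foot 80 x 64 mm (x, y), 24 mm high; central riser 50 x 36 mm (x, y) from 24 to 76 mm up. Grip the riser across its 36 mm (along y): the fingers then stay above the stops.
- gear: Bystander: steel gear lying flat, 90 mm across, 21 mm high; origin at the centre of its underside. Not to be disturbed.
- disc: Bystander: round steel gauge disc, 72 mm across, 34 mm high with its small centre boss; origin at the centre of its underside. Not to be disturbed.
- mouse: Bystander: black computer mouse, 100 x 58 mm, about 32 mm high; origin at the centre of its underside. Not to be disturbed.
Not all that is in view belongs to the job. What is meant by the part that bears housing_center is not turquoise, and is the larger of those in its own colour.

How it is judged:
By the outcome, as a careful person would: the job done as asked, in the order asked, and still so for the second after the job is handed in, while the arm keeps its last pose, push and grip.
It also fails if it takes over 72 s, if anything falls off the work surface, if the arm or the gripper's body presses on something with over 40 N, if the wrist force passes 120 N, or if a joint passes its speed limit or range.

## Working session

There is one attempt and no reset: what is moved stays moved. The work goes in short steps, Python scripts to look and compute and a shell command to move; the robot and the scene stay as the last step left them, time stands still between calls to the robot, and variables do not carry over. Pictures are saved under pics/ and viewed, and the job is handed in when it is done.

```bash
ls; mkdir -p pics
cat > h.py <<'E'
import numpy as np, cv2
from bench import r
def snap(name,fn):
    s=r.snapshot(name); np.savez('last_'+name+'.npz',**s)
    cv2.imwrite('pics/'+fn,s['pixels'][:,:,::-1]); return s
def ray(s,u,v):
    K=np.array(s['intrinsics']);T=np.array(s['extrinsics'])
    d=T[:3,:3]@np.linalg.solve(K,[u,v,1.]); return T[:3,3],d
def onplane(s,u,v,z):
    o,d=ray(s,u,v); return o+d*(z-o[2])/d[2]
def proj(s,p):
    K=np.array(s['intrinsics']);T=np.linalg.inv(np.array(s['extrinsics']))
    c=T[:3,:3]@np.array(p,float)+T[:3,3]; q=K@c; return q[:2]/q[2]
E
python3 - <<'E'
from h import *
for n in['side','top','wrist']:
    s=snap(n,n+'0.png'); print(n,np.round(s['intrinsics'],1).tolist(),np.round(s['extrinsics'],3).tolist())
print(r.sense())
E
```

```text
pics
side [[353.5, 0.0, 251.0], [0.0, 353.5, 192.8], [0.0, 0.0, 1.0]] [[0.997, -0.054, 0.046, 569.813], [-0.071, -0.685, 0.725, -676.221], [-0.007, -0.726, -0.687, 746.223], [0.0, 0.0, 0.0, 1.0]]
top [[470.4, 0.0, 264.6], [0.0, 470.4, 192.6], [0.0, 0.0, 1.0]] [[0.013, -0.991, 0.132, 412.429], [-1.0, -0.011, 0.02, -18.054], [-0.019, -0.132, -0.991, 1536.86], [0.0, 0.0, 0.0, 1.0]]
wrist [[291.3, 0.0, 254.8], [0.0, 291.3, 194.7], [0.0, 0.0, 1.0]] [[0.422, -0.875, -0.239, 313.833], [-0.907, -0.407, -0.11, -516.228], [-0.001, 0.263, -0.965, 374.146], [0.0, 0.0, 0.0, 1.0]]
{'time': 0.15, 'joint_pos': array([-6.99248542e+01,  7.50516584e+00,  8.53148551e+01, -5.58993876e-05,
        8.72619986e+01, -4.89085453e+00]), 'qd': array([ 0.12305077, -0.04820977, -0.18520869, -0.01412791, -0.10888571,
        0.04830048]), 'joint_efforts': array([ 2.01459850e-03, -5.70064831e+01, -5.01158166e+01, -4.63656761e-05,
        9.70565889e-03,  5.84130999e-05]), 'tool_pos': array([ 253.14344308, -543.51748145,  230.48631919]), 'tcp_rot': array([-1.79918274e+02, -6.93718155e-03,  2.49659981e+01]), 'ft_force': array([0.3893823 , 0.12980751, 0.22708849]), 'wrist_torque': array([-0.02363274,  0.02751189, -0.01355765]), 'finger_gap': 85.33847492774598}
```

View pics/side0.png

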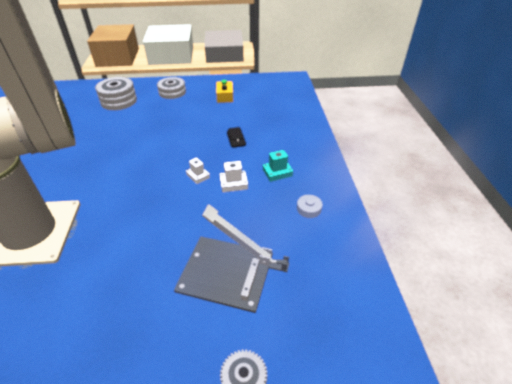

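View pics/top0.png

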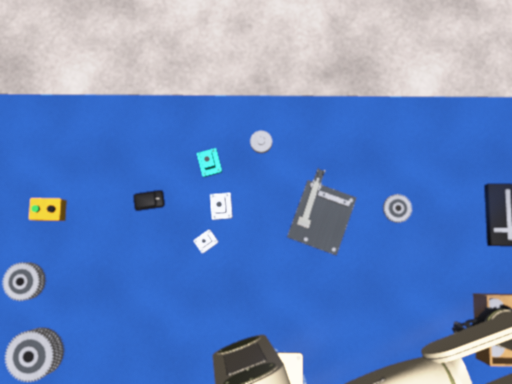

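View pics/wrist0.png

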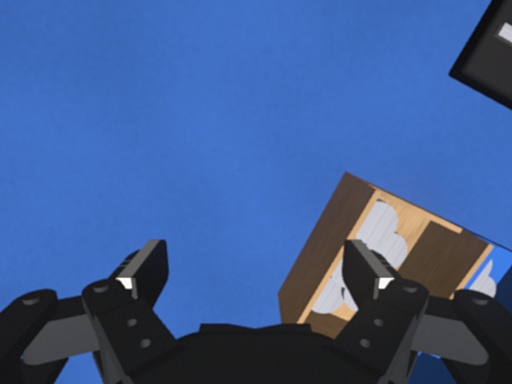

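The side and top views show the fixture at about (320,215) in the top image. The larger white housing is at (221,206), with a smaller white one at (206,240) and a turquoise one at (209,162). Next I'll measure them.

```bash
cat > m1.py <<'E'
from h import *
for n,box in [('top',(185,140,365,262)),('side',(165,145,300,320))]:
    s=np.load('last_'+n+'.npz'); im=s['pixels'][:,:,::-1]
    x0,y0,x1,y1=box; f=min(800/(x1-x0),600/(y1-y0)); 
    cv2.imwrite(f'pics/{n}_zoom.png',cv2.resize(im[y0:y1,x0:x1],None,fx=f,fy=f,interpolation=cv2.INTER_CUBIC)); print(n,f)
    hsv=cv2.cvtColor(np.ascontiguousarray(im),cv2.COLOR_BGR2HSV)
    m=((hsv[...,1]<90)).astype(np.uint8)
    m[:y0]=0;m[y1:]=0;m[:,:x0]=0;m[:,x1:]=0
    cs,_=cv2.findContours(m,cv2.RETR_EXTERNAL,cv2.CHAIN_APPROX_NONE)
    for c in cs:
        a=cv2.contourArea(c)
        if a>60:
            rc=cv2.minAreaRect(c); b=cv2.boxPoints(rc)
            print(n,a,np.round(rc[0],1),np.round(rc[1],1),round(rc[2],1)); print([np.round(onplane(s,*p,12)[:2],0).tolist() for p in b])
E
python3 m1.py
```

```text
top 4.444444444444445
top 308.5 [205.4 240.8] [16.6 20.6] 54.5
[[458.0, 246.0], [497.0, 193.0], [454.0, 160.0], [415.0, 213.0]]
top 507.5 [220.6 205.7] [26.2 21.3] 85.6
[[610.0, 196.0], [616.0, 126.0], [531.0, 118.0], [525.0, 187.0]]
top 3077.0 [324.  210.6] [51.8 74.4] 19.9
[[472.0, -61.0], [703.0, -142.0], [646.0, -301.0], [418.0, -217.0]]
top 205.0 [260.5 146. ] [12. 21.] 90.0
[[791.0, 64.0], [791.0, -5.0], [751.0, -6.0], [750.0, 64.0]]
side 3.4285714285714284
side 5519.5 [236.1 263.7] [98.1 92.4] 20.0
[[416.0, -219.0], [484.0, 63.0], [732.0, -83.0], [623.0, -317.0]]
side 645.0 [232.8 175.6] [29.5 27.3] 82.9
[[518.0, 252.0], [609.0, 263.0], [612.0, 118.0], [529.0, 109.0]]
side 355.5 [195.8 170.4] [24.8 19.4] 57.5
[[398.0, 249.0], [450.0, 302.0], [497.0, 188.0], [447.0, 142.0]]
```

View pics/top_zoom.png

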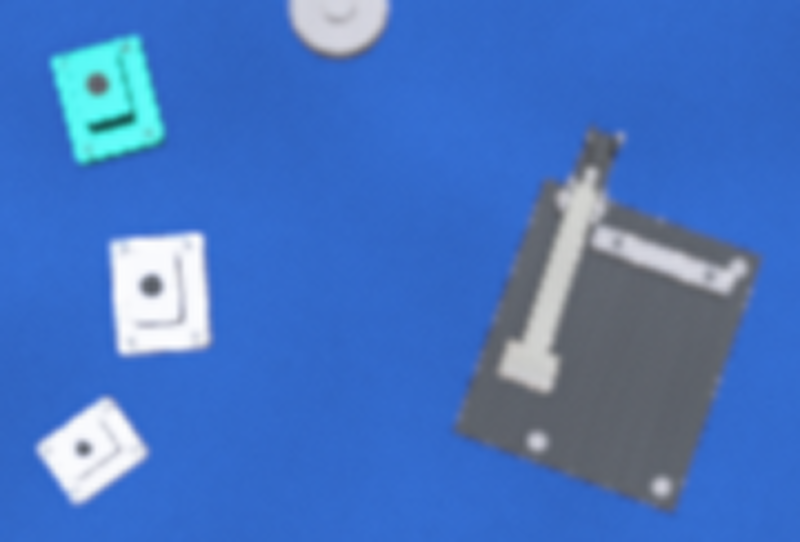

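View pics/side_zoom.png

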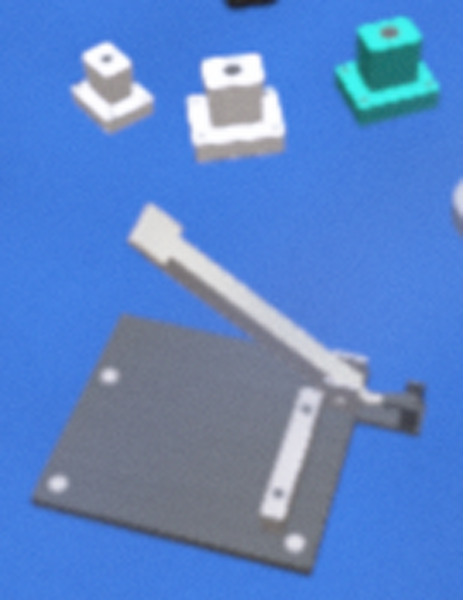

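The top zoom shows the bed corners near zoom px (545,180), (762,258), (675,512) and (457,432). The arm pad is at (528,366). The housing foot spans about (110..210, 235..355), with the riser hole at (152,286).

Run:
```python
from h import *
s=np.load('last_top.npz'); im=np.ascontiguousarray(s['pixels'])
f=800/180
P=np.array([[545,180],[762,258],[675,512],[457,432]])/f+[185,140]
W=np.array([onplane(s,*p,12)[:2] for p in P]); print(np.round(W,0))
# sides
L=[np.linalg.norm(W[i]-W[(i+1)%4]) for i in range(4)];print(np.round(L,0))
c=W.mean(0); dx=(W[0]-W[3]+W[1]-W[2]); yaw=np.degrees(np.arctan2(dx[1],dx[0])); print('fix',c,yaw)
def F(p): 
    a=np.radians(yaw); R=np.array([[np.cos(a),-np.sin(a)],[np.sin(a),np.cos(a)]]); return np.r_[c+R@np.array(p[:2]),p[2]]
cor=F([60,45,12]);hin=F([88,54,24]);padr=F([88-133,54,149]);padd=F([88-182,54,34])
for n in['top','side']:
    s2=np.load('last_'+n+'.npz')
    for k,p in dict(cor=cor,hin=hin,padr=padr,padd=padd).items(): print(n,k,np.round(p,0),np.round(proj(s2,p),1))
# housing: riser top hole z=76, foot
print('hole', np.round(onplane(s,152/f+185,286/f+140,76),1))
Q=np.array([[110,240],[204,233],[211,347],[120,355]])/f+[185,140]
V=np.array([onplane(s,*p,24)[:2] for p in Q]);print(np.round(V,0),[round(np.linalg.norm(V[i]-V[(i+1)%4])) for i in range(4)],V.mean(0))
d=V[0]-V[3]+V[1]-V[2];print('hyaw',np.degrees(np.arctan2(d[1],d[0])))
s2=np.load('last_side.npz'); print('side hole',np.round(onplane(s2,165+232/3.4286,145+70/3.4286,76),1))
```

```text
[[ 657. -127.]
 [ 600. -286.]
 [ 415. -221.]
 [ 471.  -63.]]
[168. 196. 167. 196.]
fix [ 535.77126507 -174.11966935] -19.08316283082516
top cor [ 607. -151.   12.] [315.1 195.6]
top hin [ 637. -152.   24.] [315.6 186.1]
top padr [ 511. -108.  149.] [304.6 222. ]
top padd [465. -92.  34.] [297.2 239. ]
side cor [ 607. -151.   12.] [253.2 261.2]
side hin [ 637. -152.   24.] [265.  257.8]
side padr [ 511. -108.  149.] [210.2 213.5]
side padd [465. -92.  34.] [196.1 240.7]
hole [568.  153.8  76. ]
[[607. 192.]
 [613. 123.]
 [530. 116.]
 [523. 182.]] [69, 84, 66, 85] [568.11295721 153.06458025]
hyaw 5.684001742769732
side hole [568.5 154.7  76. ]
```

The measurements agree with the given sizes: the bed comes out at 168x196 against 170x200, and both cameras put the housing at the same spot. Next I'll go above the raised pad with the gripper shut.

```bash
cat > calc.py <<'E'
import sys
from h import *
from scipy.spatial.transform import Rotation as Ro
def calc(p,yaw,tilt=0,cur=None):
    s=r.sense(); c,e=(s['tool_pos'],s['tcp_rot']) if cur is None else (np.array(cur[:3]),np.array([180,0,cur[3]]))
    Rc=Ro.from_euler('xyz',e,degrees=True); Rt=Ro.from_euler('xyz',[180,tilt,yaw],degrees=True)
    d=Rc.inv().apply(np.array(p)-c)/250; v=(Rc.inv()*Rt).as_rotvec()/np.pi
    return np.round(np.r_[d,v],4).tolist()
FC=np.array([535.8,-174.1]);FY=-19.08
try:
    q=np.load('fix.npy'); FC=q[:2];FY=q[2]
except Exception: pass
def F(x,y,z):   # corner frame -> world
    R=Ro.from_euler('z',FY,degrees=True).apply([x+60,y+45,z+12]); return R+[FC[0],FC[1],0]
E
python3 - <<'E'
from calc import *
p=F(28-133+6,9,185); p[2]=200; print(p, np.round(calc([400,-320,231],-19.1),3).tolist())
print(calc(p,-19.1,cur=[400,-320,231,-19.1]))
E
```

```text
[ 516.59449367 -110.31796078  200.        ] [0.91, -0.563, -0.001, -0.0, 0.0, 0.245]
[0.1663, -0.9452, 0.124, 0.0, 0.0, 0.0]
```

```bash
python3 -m jog '[[0.91,-0.563,0,0,0,0.245],[0.91,-0.563,0,0,0,0.245],[0.91,-0.563,0,0,0,0.245],[0.91,-0.563,0,0,0,0.245],[0.91,-0.563,0,0,0,0.245],[0.91,-0.563,0,0,0,0.245],[0.91,-0.563,0,0,0,0.245]]' 0 40
python3 -m jog '[[0.166,-0.945,0.1,0,0,0],[0.166,-0.945,0.1,0,0,0],[0.166,-0.945,0.1,0,0,0],[0.166,-0.945,0.1,0,0,0],[0.166,-0.945,0.1,0,0,0],[0.166,-0.945,0.1,0,0,0],[0.166,-0.945,0.1,0,0,0],[0.166,-0.945,0.1,0,0,0]]'
python3 - <<'E'
from calc import *
snap('wrist','w1.png');snap('side','s1.png')
print(calc(F(28-133+6,9,12+125+25),FY))
E
```

```text
time: 0.85
tool_pos: [401.9, -317.1, 231.1]
tcp_rot: [-179.9, -0.0, -19.0]
ft_force: [0.1, -0.7, -0.4]
finger_gap: 0.2
time: 1.65
tool_pos: [516.4, -111.8, 206.2]
tcp_rot: [180.0, 0.0, -19.2]
ft_force: [-0.7, -0.4, 0.0]
finger_gap: 0.1
[-0.0016, -0.0073, 0.1297, 0.0001, -0.0001, -0.0008]
```

View pics/w1.png

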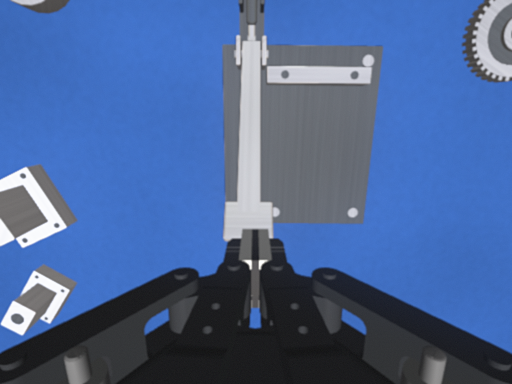

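View pics/s1.png

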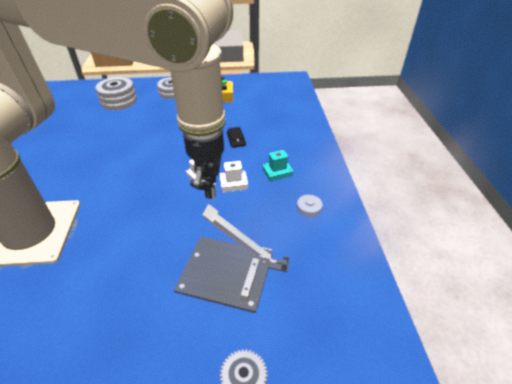

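The wrist view shows the bed corners at (222,46), (382,46) and (364,222), the end stop at (267..372, 66..84) and the pad at (224..273, 202..240). I'll use it to refine the fixture pose.

Run:
```python
from calc import *
s=np.load('last_wrist.npz'); im=np.ascontiguousarray(s['pixels'][:,:,::-1])
cv2.imwrite('pics/w1z.png',cv2.resize(im[30:250,200:400],None,fx=2.7,fy=2.7,interpolation=cv2.INTER_CUBIC))
for n,p in [('TL',(222.5,45.5)),('TR',(382,45.5)),('BR',(364,222.5)),('BL',(228,223))]: print(n,onplane(s,*p,12))
for n,p in dict(TL=(40,40,0),TR=(40,-130,0),BR=(-160,-130,0),BL=(-160,40,0),pad=(28-133,9,137),stopA=(0,-7,22),stopB=(0,-112,22)).items(): print(n,np.round(F(*p),0),np.round(proj(s,F(*p)),1))
```

```text
TL [ 657.78997086 -125.68808807   12.        ]
TR [ 602.57302534 -284.69514604   12.        ]
BR [ 414.5876025  -220.02347535   12.        ]
BL [469.14044113 -61.16855986  12.        ]
TL [ 658. -126.   12.] [223.1  44.9]
TR [ 603. -287.   12.] [384.3  44.7]
BR [ 414. -222.   12.] [365.6 222.8]
BL [469. -61.  12.] [228.  223.1]
pad [ 511. -108.  149.] [251.9 219.2]
stopA [ 605. -158.   34.] [268.2  83.1]
stopB [ 571. -257.   34.] [371.3  82.9]
```

View pics/w1z.png

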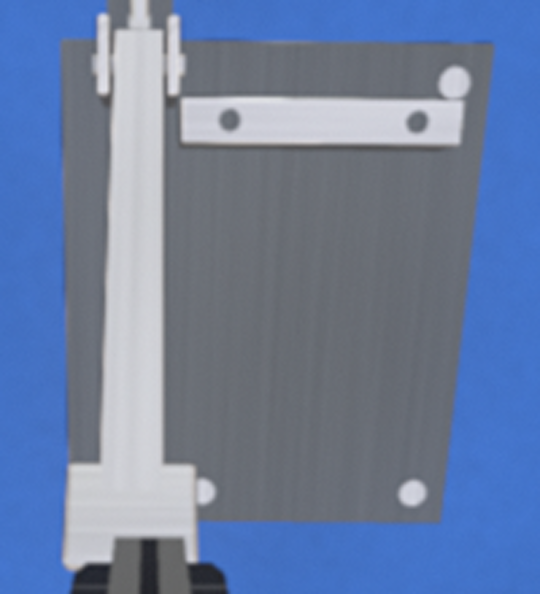

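Run:
```python
from calc import *
s=r.sense();print(s['tool_pos'])
for t in [43.2,39,35,31,27,23,19,15,11,8,5,3.1,2]:
    k=(t-3)/40; a=np.radians(t)
    print(t,np.round(F(28-182.3*np.cos(a)+8*k,11,12+182.3*np.sin(a)+2*k),0)[2],[round(x,3) for x in calc(F(28-182.3*np.cos(a)+8*k,11,12+182.3*np.sin(a)+2*k),FY)[:3]])
```

```text
[ 516.37196136 -112.1547402   206.41629677]
43.2 151.0 [0.007, -0.015, 0.222]
39 141.0 [-0.032, -0.015, 0.264]
35 130.0 [-0.065, -0.015, 0.305]
31 119.0 [-0.096, -0.015, 0.348]
27 108.0 [-0.124, -0.015, 0.394]
23 96.0 [-0.149, -0.015, 0.441]
19 84.0 [-0.17, -0.015, 0.489]
15 72.0 [-0.188, -0.015, 0.538]
11 59.0 [-0.203, -0.015, 0.589]
8 50.0 [-0.212, -0.015, 0.627]
5 40.0 [-0.218, -0.015, 0.666]
3.1 34.0 [-0.222, -0.015, 0.69]
2 30.0 [-0.223, -0.015, 0.704]
```

```bash
python3 -m jog '[[0.003,-0.015,0.12,0,0,0],[0.007,-0.015,0.18,0,0,0],[0.007,-0.015,0.21,0,0,0],[-0.01,-0.015,0.242,0,0,0],[-0.032,-0.015,0.264,0,0,0],[-0.049,-0.015,0.285,0,0,0],[-0.065,-0.015,0.305,0,0,0],[-0.08,-0.015,0.327,0,0,0],[-0.096,-0.015,0.348,0,0,0]]'
python3 - <<'E'
from calc import *
snap('side','s2.png'); s=np.load('last_side.npz'); cv2.imwrite('pics/s2z.png',cv2.resize(s['pixels'][140:300,150:310,::-1],None,fx=3.5,fy=3.5))
E
```

```text
time: 2.65
tool_pos: [495.3, -99.2, 119.2]
tcp_rot: [-180.0, -0.0, -19.1]
ft_force: [3.0, -2.0, 2.2]
finger_gap: 0.2
```

View pics/s2z.png

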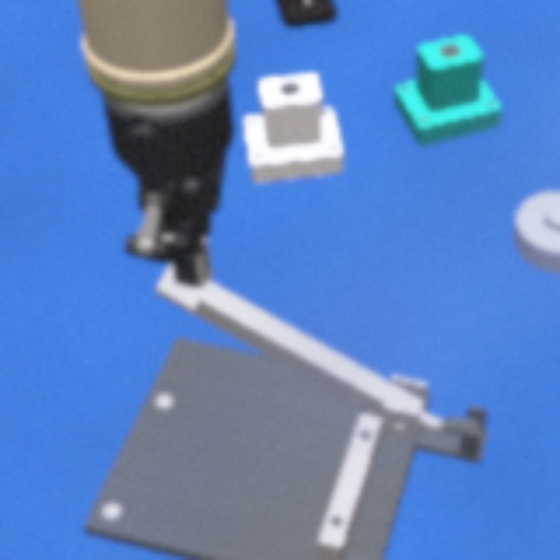

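The picture shows the fingertips on the pad (zoom (190,280)) and the arm partly down. I'll continue along the arc.

```bash
python3 -m jog '[[-0.014,0,0.023,0,0,0],[-0.028,0,0.046,0,0,0],[-0.041,0,0.07,0,0,0],[-0.053,0,0.093,0,0,0],[-0.064,0,0.117,0,0,0],[-0.074,0,0.141,0,0,0],[-0.083,0,0.165,0,0,0],[-0.092,0,0.19,0,0,0],[-0.1,0,0.216,0,0,0],[-0.107,0,0.241,0,0,0]]'
python3 -m jog '[[-0.005,0,0.019,0,0,0],[-0.009,0,0.038,0,0,0],[-0.012,0,0.058,0,0,0],[-0.015,0,0.077,0,0,0],[-0.017,0,0.09,0,0,0],[-0.019,0,0.101,0,0,0],[-0.019,0,0.101,0,0,0],[-0.019,0,0.101,0,0,0]]'
python3 - <<'E'
from calc import *
snap('side','s3.png'); s=np.load('last_side.npz'); cv2.imwrite('pics/s3z.png',cv2.resize(s['pixels'][140:320,150:310,::-1],None,fx=3.3,fy=3.3))
E
```

```text
time: 3.7
tool_pos: [469.4, -90.3, 58.1]
tcp_rot: [180.0, 0.1, -19.1]
ft_force: [-0.1, -0.2, -0.1]
finger_gap: 0.4
time: 4.5
tool_pos: [465.8, -89.0, 34.0]
tcp_rot: [180.0, -0.0, -19.1]
ft_force: [-1.0, -0.3, 2.3]
finger_gap: 0.0
```

View pics/s3z.png

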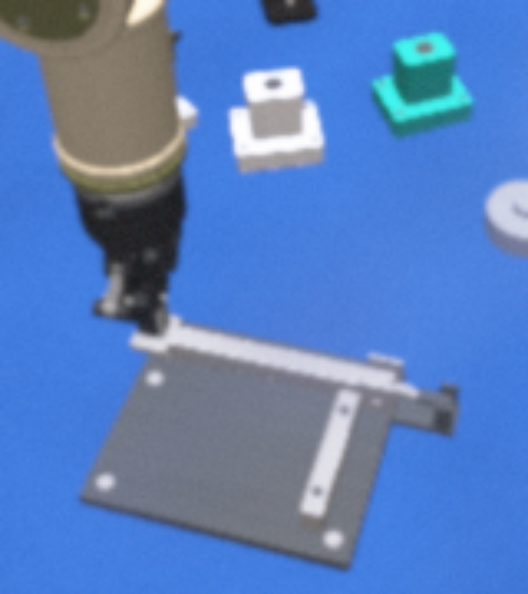

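The arm looks level in this view, with the bar lying along the bed edge from zoom (150,340) to (400,375). I'll press slightly more, lift straight up and check that it stays.

```bash
python3 -m jog '[[0,0,0.008,0,0,0],[0,0,0.012,0,0,0],[0,0,0.012,0,0,0]]'
python3 -m jog '[[0,0,-0.08,0,0,0],[0,0,-0.2,0,0,0],[0,0,-0.4,0,0,0],[0,0,-0.6,0,0,0],[0,0,-0.6,0,0,0]]' 1 40
python3 - <<'E'
from calc import *
snap('side','s4.png'); s=np.load('last_side.npz'); cv2.imwrite('pics/s4z.png',cv2.resize(s['pixels'][140:320,150:310,::-1],None,fx=3.3,fy=3.3))
print(calc([515,40,185],5.7),calc([568,154,150],5.7,cur=[515,40,185,5.7]))
E
```

```text
time: 4.85
tool_pos: [465.9, -89.0, 33.5]
tcp_rot: [180.0, 0.0, -19.1]
ft_force: [-16.1, 4.3, 33.6]
finger_gap: 0.1
time: 5.35
tool_pos: [470.0, -90.3, 189.1]
tcp_rot: [-180.0, -0.8, -19.1]
ft_force: [1.4, -1.4, -0.3]
finger_gap: 72.5
[0.0055, -0.5517, 0.002, 0.0005, -0.0028, -0.1379] [0.2562, -0.4327, 0.14, 0.0, 0.0, 0.0]
```

View pics/s4z.png

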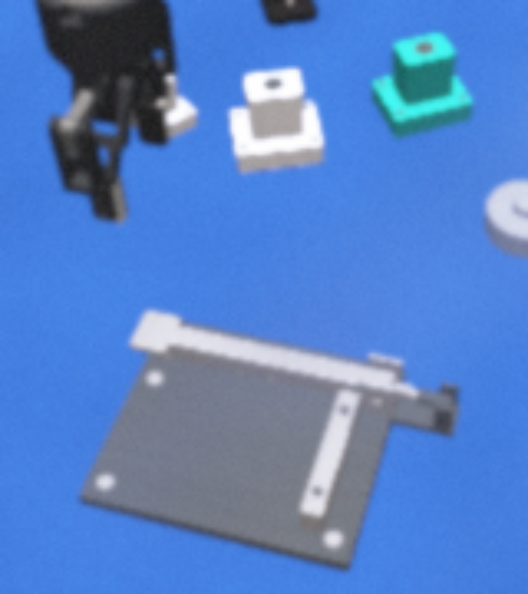

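With the tool lifted clear, the arm stays down: the pad is at zoom (157,332) and the bar is level. Now to the housing, at 185 mm height.

```bash
python3 -m jog '[[0.006,-0.552,0,0,0,-0.138],[0.006,-0.552,0,0,0,-0.138],[0.006,-0.552,0,0,0,-0.138],[0.006,-0.552,0,0,0,-0.138],[0.006,-0.552,0,0,0,-0.138],[0.006,-0.552,0,0,0,-0.138]]' 1 40
python3 - <<'E'
from calc import *
snap('wrist','w2.png'); print(r.sense()['tool_pos'],r.sense()['tcp_rot'])
E
```

```text
time: 6.0
tool_pos: [511.5, 40.3, 179.7]
tcp_rot: [180.0, 0.1, 5.6]
ft_force: [0.4, -0.2, -0.8]
finger_gap: 85.6
[511.61870992  40.05148896 179.99373426] [1.79990818e+02 7.42978082e-02 5.60176815e+00]
```

View pics/w2.png

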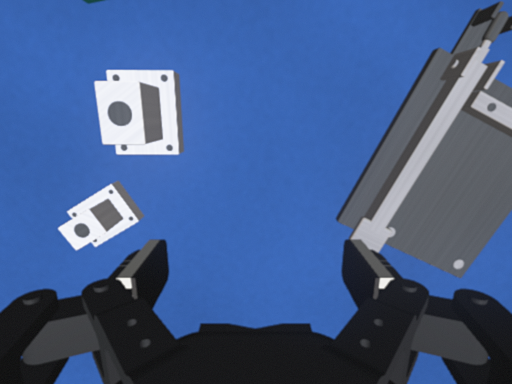

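The wrist view shows the housing: hole at (120,113), right edge of the foot top from (174,70) to (180,154). I'll check its position and yaw.

Run:
```python
from calc import *
s=np.load('last_wrist.npz'); im=np.ascontiguousarray(s['pixels'][:,:,::-1])
cv2.imwrite('pics/w2z.png',cv2.resize(im[55:170,80:200],None,fx=5,fy=5,interpolation=cv2.INTER_CUBIC))
g=im.min(2); m=(g[55:170,80:200]<120).astype(np.uint8)
n,l,st,ce=cv2.connectedComponentsWithStats(((im[...,0].astype(int)-im[...,2]<60)&(g<140)).astype(np.uint8)[55:170,80:200])
for i in range(1,n):
    if st[i,4]>150: print(st[i],ce[i]+[80,55],onplane(s,*(ce[i]+[80,55]),76))
```

```text
[ 94  16  10  83 388] [178.59793814 111.68298969] [574.57859249 108.21794964  76.        ]
[ 60  28  23  60 981] [151.06014271 112.52089704] [571.71282184 130.58278605  76.        ]
[ 28  47  24  24 446] [119.40134529 113.20627803] [568.63385232 156.32611217  76.        ]
```

View pics/w2z.png

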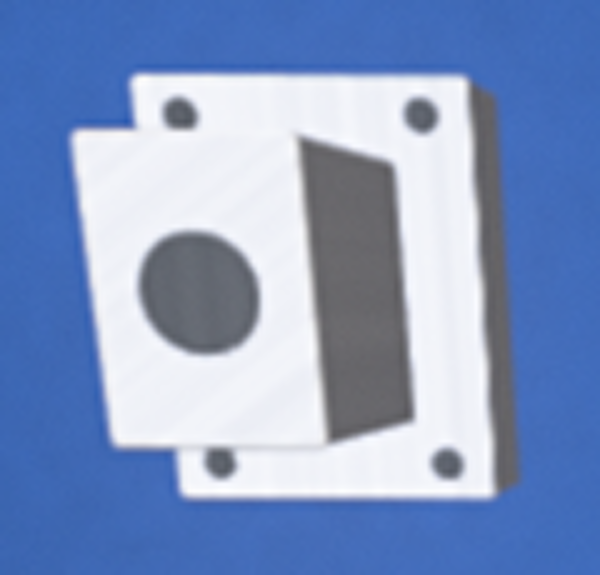

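Run:
```python
from calc import *
s=np.load('last_wrist.npz')
Z=lambda u,v,z: onplane(s,u/5+80,v/5+55,z)[:2]
T=[Z(*p,76) for p in [(71,129),(298,134),(328,443),(113,446)]]
H=[Z(*p,24) for p in [(180,113),(421,115),(448,463),(221,463)]]
Fo=[Z(*p,24) for p in [(132,75),(468,75),(497,497),(181,497)]]
for n,P in (('riser',T),('holes',H),('foot',Fo)):
    P=np.array(P); a=P[0]-P[3]+P[1]-P[2]; b=P[0]-P[1]+P[3]-P[2]
    print(n,P.mean(0).round(1),np.linalg.norm(a)/2,np.linalg.norm(b)/2,np.degrees(np.arctan2(a[1],a[0])),np.degrees(np.arctan2(-b[0],b[1])))
```

```text
riser [568.5 155.4] 49.25890438277622 36.08026021932164 5.464472004022331 5.433126139347519
holes [568.4 155.7] 66.49798651134479 46.24651333094616 5.625622262534839 5.406516927027727
foot [568.5 155.2] 80.37261875064239 64.44001863063843 5.354492777694306 5.628561376486143
```

All three features agree: centre (568.5, 155.3), yaw 5.5°, and the sizes match. Now I'll move over it and down.

Run:
```python
from calc import *
print(calc([568.5,155.3,150],5.5))
```

```text
[0.2716, -0.4366, 0.1196, 0.0001, 0.0004, 0.0006]
```

```bash
python3 -m jog '[[0.272,-0.437,0.06,0,0,0],[0.272,-0.437,0.12,0,0,0],[0.272,-0.437,0.12,0,0,0],[0.272,-0.437,0.12,0,0,0],[0.272,-0.437,0.12,0,0,0]]'
python3 - <<'E'
from calc import *
print(calc([568.5,155.3,32],5.5),r.sense()['tool_pos'])
E
```

```text
time: 6.55
tool_pos: [568.7, 155.6, 150.0]
tcp_rot: [180.0, 0.1, 5.7]
ft_force: [-0.1, -1.5, -0.3]
finger_gap: 85.1
[-0.0, 0.001, 0.472, 0.0002, 0.0005, 0.001] [568.65878126 155.6397008  150.00443292]
```

```bash
python3 -m jog '[[0,0,0.15,0,0,0],[0,0,0.3,0,0,0],[0,0,0.42,0,0,0],[0,0,0.472,0,0,0],[0,0,0.472,0,0,0]]'
python3 -m jog '[[0,0,0,0,0,0],[0,0,0,0,0,0],[0,0,0,0,0,0],[0,0,0,0,0,0],[0,0,0,0,0,0],[0,0,0,0,0,0],[0,0,0,0,0,0]]' 0 70
python3 - <<'E'
from calc import *
snap('wrist','w3.png');snap('side','s5.png')
E
```

```text
time: 7.05
tool_pos: [567.4, 154.8, 31.2]
tcp_rot: [180.0, 0.2, 5.6]
ft_force: [0.3, 0.5, 0.1]
finger_gap: 85.4
time: 7.75
tool_pos: [570.3, 156.8, 34.7]
tcp_rot: [-180.0, -0.2, 5.7]
ft_force: [-0.8, 0.4, 6.7]
finger_gap: 35.4
```

View pics/w3.png

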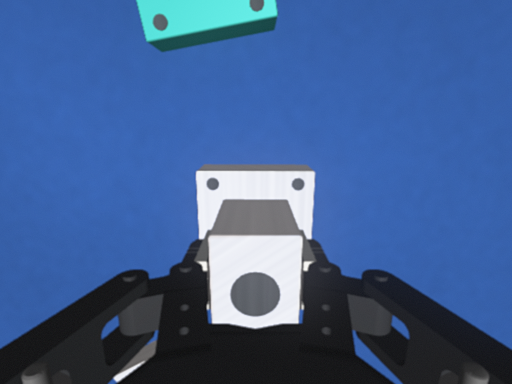

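The wrist view shows the riser squarely between the pads (top face at x 207..302, y 235..325), at a gap of 35.4 mm. I'll lift it.

```bash
python3 -m jog '[[0,0,-0.02,0,0,0],[0,0,-0.06,0,0,0],[0,0,-0.2,0,0,0],[0,0,-0.36,0,0,0],[0,0,-0.4,0,0,0],[0,0,-0.4,0,0,0],[0,0,-0.4,0,0,0]]'
python3 - <<'E'
from calc import *
s=r.sense();print(s['tool_pos'],s['tcp_rot'],s['ft_force'],s['wrist_torque'])
snap('wrist','w4.png');snap('side','s6.png')
S=np.load('last_side.npz'); cv2.imwrite('pics/s6z.png',cv2.resize(S['pixels'][80:240,140:300,::-1],None,fx=3.5,fy=3.5))
E
```

```text
time: 8.55
tool_pos: [568.0, 156.2, 131.1]
tcp_rot: [180.0, 0.1, 5.7]
ft_force: [0.3, 0.3, -5.1]
finger_gap: 35.2
[567.97734202 156.2268033  131.12741368] [1.79988427e+02 1.24576162e-01 5.71124234e+00] [ 0.25210643  0.31160811 -5.07268065] [-0.00584863  0.0256043  -0.01838298]
```

View pics/w4.png

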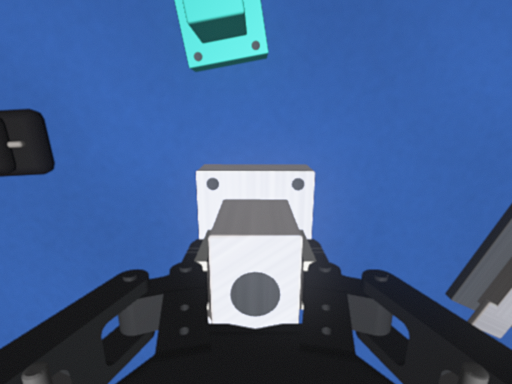

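View pics/s6z.png

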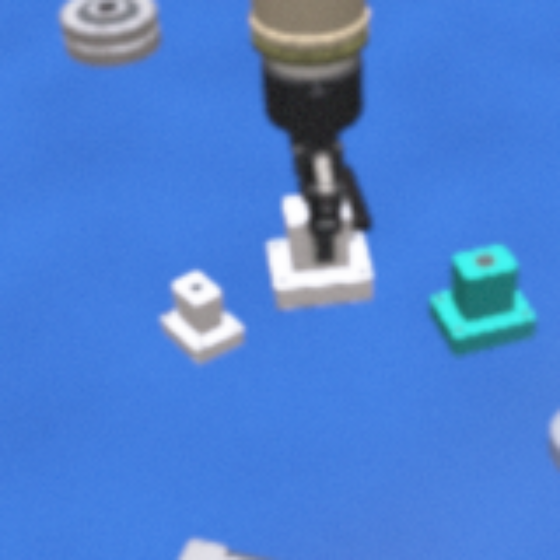

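The housing is held level and square, at -5.1 N, which fits about 0.5 kg. Moving over the bed, about 12 mm short of each stop.

Run:
```python
from calc import *
p=F(-52,-44,0);print(p)
p[2]=131
m=(p+r.sense()['tool_pos'])/2; print(calc(m,-7),calc(p,FY,cur=[*m,-7]))
```

```text
[ 543.68739263 -175.77004116   12.        ]
[-0.1128, 0.6557, -0.0014, 0.0003, 0.0014, 0.0706] [0.0342, 0.6645, -0.0022, 0.0, -0.0, 0.0671]
```

```bash
python3 -m jog '[[-0.02,0.12,0,0,0,0.013],[-0.05,0.29,0,0,0,0.03],[-0.08,0.47,0,0,0,0.05],[-0.113,0.656,0,0,0,0.071],[-0.113,0.656,0,0,0,0.071]]'
python3 -m jog '[[0.01,0.19,0,0,0,0.02],[0.019,0.37,0,0,0,0.038],[0.026,0.51,0,0,0,0.052],[0.031,0.61,0,0,0,0.062],[0.034,0.664,0,0,0,0.067],[0.034,0.664,0,0,0,0.067],[0.034,0.664,0,0,0,0.067]]'
python3 - <<'E'
from calc import *
print(calc([*F(-52,-44,0)[:2],131],FY))
snap('wrist','w5.png');snap('side','s7.png')
E
```

```text
time: 9.15
tool_pos: [555.4, -15.0, 130.6]
tcp_rot: [179.8, 0.2, -7.5]
ft_force: [1.2, 0.3, -4.3]
finger_gap: 35.3
time: 9.85
tool_pos: [544.8, -174.3, 131.7]
tcp_rot: [-180.0, 0.1, -19.1]
ft_force: [0.5, -0.2, -5.3]
finger_gap: 35.6
[-0.0023, 0.0069, 0.0029, -0.0003, 0.0006, -0.0001]
```

View pics/w5.png

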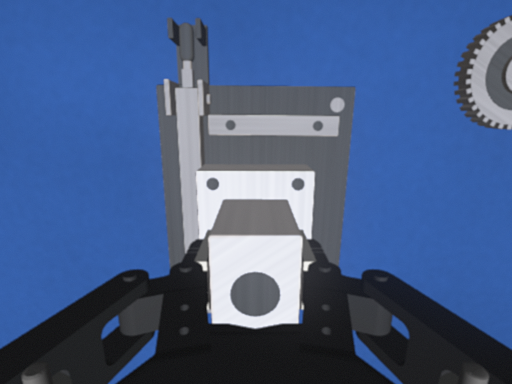

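View pics/s7.png

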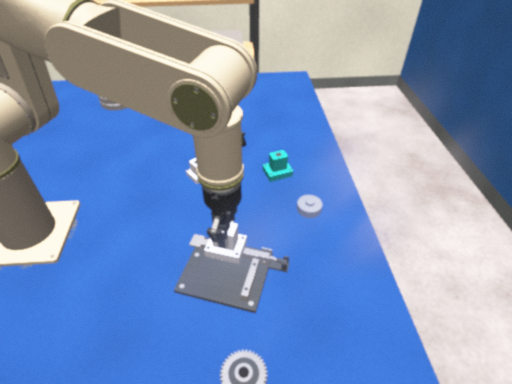

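In the wrist view the end stop's face edge runs (209,135) to (338,136) and the stop arm's right edge is near x≈201, with the housing foot to its right. I'll check the clearances.

Run:
```python
from calc import *
s=np.load('last_wrist.npz'); im=np.ascontiguousarray(s['pixels'][:,:,::-1])
cv2.imwrite('pics/w5z.png',cv2.resize(im[70:270,140:370],None,fx=3,fy=3,interpolation=cv2.INTER_CUBIC))
def inv(p):
    return Ro.from_euler('z',-FY,degrees=True).apply(np.array(p)-[FC[0],FC[1],0])-[60,45,12]
for n,p,z in [('stopL',(209,135),34),('stopR',(338.5,136),34),('bedTL',(159,87),12),('bedTR',(354,87),12)]: print(n,inv(onplane(s,*p,z)).round(1))
t=r.sense()['tool_pos'];print('tcp',inv(t))
for n,p in dict(stopL=(0,-7,22),stopR=(0,-112,22),arm1=(-20,0,22),arm2=(-80,0,22)).items(): print(n,proj(s,F(*p)).round(1))
# foot front-top edge & height in hand
for u in [(196,171),(314,171)]: print([ (z,inv(onplane(s,*u,z)).round(1)) for z in (121,123,125)])
```

```text
stopL [ 0.  -5.6 22. ]
stopR [  -0.8 -111.    22. ]
bedTL [38.7 38.7  0. ]
bedTR [  38.7 -127.3    0. ]
tcp [-51.23054797 -41.74520486 120.21973869]
stopL [210.7 135.1]
stopR [339.8 135. ]
arm1 [203.3 159.6]
arm2 [206.5 227. ]
[(121, array([-13.2, -11.3, 109. ])), (123, array([-12.9, -11.7, 111. ])), (125, array([-12.5, -12.1, 113. ]))]
[(121, array([-13.2, -74.7, 109. ])), (123, array([-12.9, -74.3, 111. ])), (125, array([-12.5, -73.9, 113. ]))]
```

View pics/w5z.png

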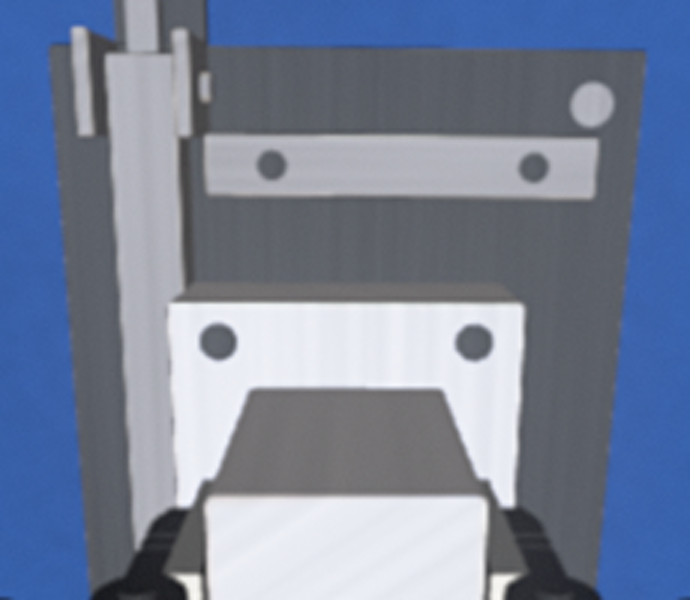

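The clearances to both stops are about 12–13 mm. The foot's apparent width puts the TCP about 35 mm above the underside, so bed contact is expected near TCP z≈46. Going down to about 53 first.

```bash
python3 -m jog '[[0,0,0.08,0,0,0],[0,0,0.17,0,0,0],[0,0,0.25,0,0,0],[0,0,0.3,0,0,0],[0,0,0.312,0,0,0],[0,0,0.312,0,0,0]]'
python3 -m jog '[[0,0,0.006,0,0,0],[0,0,0.012,0,0,0],[0,0,0.018,0,0,0],[0,0,0.018,0,0,0]]'
```

```text
time: 10.55
tool_pos: [545.2, -174.8, 54.7]
tcp_rot: [-180.0, 0.0, -19.1]
ft_force: [0.7, 0.7, -5.2]
finger_gap: 35.2
time: 10.95
tool_pos: [545.3, -175.5, 50.5]
tcp_rot: [-180.0, -0.0, -19.1]
ft_force: [-0.1, -0.1, -4.5]
finger_gap: 35.6
```

```bash
python3 -m jog '[[0,0,0.004,0,0,0],[0,0,0.008,0,0,0],[0,0,0.008,0,0,0]]'
python3 -m jog '[[0,0,0.004,0,0,0],[0,0,0.008,0,0,0],[0,0,0.008,0,0,0]]'
```

```text
time: 11.25
tool_pos: [545.1, -175.3, 48.1]
tcp_rot: [-180.0, 0.0, -19.1]
ft_force: [0.0, 0.7, -4.5]
finger_gap: 35.5
time: 11.55
tool_pos: [545.4, -175.4, 46.8]
tcp_rot: [180.0, -0.0, -19.1]
ft_force: [-3.1, 1.3, 0.1]
finger_gap: 35.8
```

Contact with the bed at z≈46.8, and the weight is now carried by the bed. Next I'll add slight down force and slide diagonally into the corner.

```bash
python3 -m jog '[[0.008,-0.008,0.003,0,0,0],[0.016,-0.016,0.003,0,0,0],[0.024,-0.024,0.003,0,0,0],[0.032,-0.032,0.003,0,0,0],[0.038,-0.038,0.003,0,0,0],[0.038,-0.038,0.003,0,0,0]]' 0 100
python3 -m jog '[[0.004,-0.004,0,0,0,0],[0.008,-0.008,0,0,0,0],[0.008,-0.008,0,0,0,0]]'
cat > st.py <<'E'
from calc import *
s=r.sense(); a=np.radians(FY); f=s['ft_force']
inv=lambda p: Ro.from_euler('z',-FY,degrees=True).apply(np.array(p)-[FC[0],FC[1],0])-[60,45,12]
print('corner frame tcp',inv(s['tool_pos']).round(1),'force',Ro.from_euler('z',-FY,degrees=True).apply(f).round(1),'mom',s['wrist_torque'].round(2),s['tcp_rot'].round(2))
E
python3 st.py
```

```text
time: 12.15
tool_pos: [558.2, -170.2, 46.7]
tcp_rot: [180.0, -0.1, -19.1]
ft_force: [-3.0, -1.8, 4.8]
finger_gap: 35.2
time: 12.45
tool_pos: [560.1, -169.2, 46.7]
tcp_rot: [179.9, -0.1, -19.2]
ft_force: [-6.8, -1.3, 7.4]
finger_gap: 35.2
corner frame tcp [-38.6 -32.4  34.7] force [-6.  -3.4  7.4] mom [-0.41  0.86 -0.11] [ 1.7993e+02 -6.0000e-02 -1.9150e+01]
```

```bash
python3 -m jog '[[0.004,-0.004,0,0,0,0],[0.004,-0.004,0,0,0,0],[0.004,-0.004,0,0,0,0]]'; python3 st.py
python3 -m jog '[[0.004,-0.004,0,0,0,0],[0.004,-0.004,0,0,0,0],[0.004,-0.004,0,0,0,0]]'; python3 st.py
```

```text
time: 12.75
tool_pos: [560.3, -169.1, 46.8]
tcp_rot: [179.9, 0.0, -19.2]
ft_force: [-12.8, -3.3, 12.1]
finger_gap: 35.1
corner frame tcp [-38.5 -32.3  34.8] force [-11.1  -7.3  12.1] mom [-0.69  1.92 -0.28] [ 1.7987e+02  5.0000e-02 -1.9180e+01]
time: 13.05
tool_pos: [560.5, -169.1, 46.9]
tcp_rot: [179.8, 0.2, -19.2]
ft_force: [-20.2, -5.4, 17.6]
finger_gap: 34.7
corner frame tcp [-38.3 -32.2  34.9] force [-17.4 -11.7  17.6] mom [-0.93  2.95 -0.44] [ 1.798e+02  1.600e-01 -1.920e+01]
```

```bash
python3 -m jog '[[0.002,-0.008,-0.004,0,0,0],[0.002,-0.008,-0.004,0,0,0],[0.002,-0.008,-0.004,0,0,0]]'; python3 st.py
python3 - <<'E'
from calc import *
for n in ('wrist','side','top'): snap(n,n+'8.png')
s=np.load('last_wrist.npz'); cv2.imwrite('pics/w8z.png',cv2.resize(s['pixels'][40:290,130:390,::-1],None,fx=3,fy=3)[:600,:780])
s=np.load('last_side.npz'); cv2.imwrite('pics/s8z.png',cv2.resize(s['pixels'][190:320,170:310,::-1],None,fx=4.5,fy=4.5,interpolation=cv2.INTER_CUBIC))
E
```

```text
time: 13.35
tool_pos: [561.2, -167.0, 47.0]
tcp_rot: [179.8, 0.2, -19.2]
ft_force: [-16.3, -6.0, 12.3]
finger_gap: 35.4
corner frame tcp [-38.3 -30.   35. ] force [-13.5 -11.   12.3] mom [-1.07  2.55 -0.56] [179.82   0.21 -19.21]
```

View pics/w8z.png

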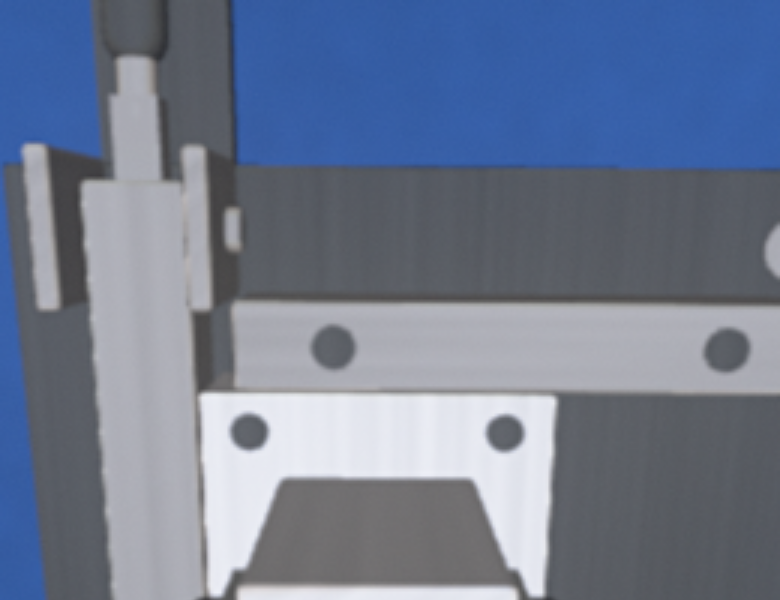

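View pics/s8z.png

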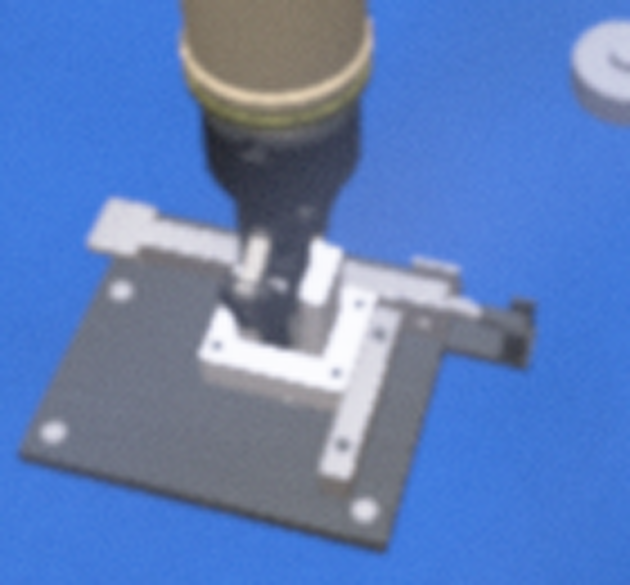

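The foot's front edge (zoom y≈393) meets the end stop. The arm side (zoom x≈200) is close, but the last 2 mm in y moved freely, so that load was only friction. I'll ease the down force and keep going in y.

```bash
python3 -m jog '[[-0.002,-0.004,-0.002,0,0,0],[-0.002,-0.004,-0.002,0,0,0],[-0.002,-0.004,-0.002,0,0,0]]'; python3 st.py
python3 -m jog '[[0,-0.004,0,0,0,0],[0,-0.004,0,0,0,0],[0,-0.004,0,0,0,0]]'; python3 st.py
python3 -m jog '[[0,-0.004,0,0,0,0],[0,-0.004,0,0,0,0],[0,-0.004,0,0,0,0]]'; python3 st.py
```

```text
time: 13.8
tool_pos: [561.5, -166.1, 47.0]
tcp_rot: [179.8, 0.1, -19.2]
ft_force: [-11.7, -7.6, 4.7]
finger_gap: 35.0
corner frame tcp [-38.3 -29.   35. ] force [ -8.6 -11.    4.7] mom [-1.43  1.9  -0.45] [ 1.7982e+02  1.5000e-01 -1.9200e+01]
time: 14.1
tool_pos: [561.6, -166.0, 47.0]
tcp_rot: [179.7, 0.2, -19.2]
ft_force: [-12.6, -11.6, 4.5]
finger_gap: 35.3
corner frame tcp [-38.3 -28.9  35. ] force [ -8.2 -15.1   4.5] mom [-1.95  2.1  -0.51] [ 1.7974e+02  1.5000e-01 -1.9210e+01]
time: 14.4
tool_pos: [561.6, -165.9, 47.1]
tcp_rot: [179.7, 0.2, -19.2]
ft_force: [-14.9, -14.9, 5.9]
finger_gap: 34.9
corner frame tcp [-38.3 -28.8  35.1] force [ -9.2 -19.    5.9] mom [-2.63  2.52 -0.45] [ 1.7967e+02  1.6000e-01 -1.9220e+01]
```

Both contacts now stall (x -38.3, y -28.8), with force rising per mm at low down force. That fits the expected seat once the calibration offsets are included. I'll increase x and correct the 0.3° compliance tilt.

```bash
python3 - <<'E'
from calc import *
s=r.sense(); print(calc(s['tool_pos'],-19.1)[3:])
E
python3 -m jog '[[0.004,-0.002,0.002,0,0,0],[0.008,-0.002,0.003,0,0,0],[0.008,-0.002,0.003,0,0,0]]'; python3 st.py
```

```text
[0.0018, 0.0009, -0.0007]
time: 14.7
tool_pos: [561.7, -165.9, 47.2]
tcp_rot: [179.6, 0.4, -19.2]
ft_force: [-30.7, -12.6, 23.5]
finger_gap: 34.9
corner frame tcp [-38.2 -28.8  35.2] force [-24.9 -21.9  23.5] mom [-2.2   4.71 -0.59] [179.63   0.41 -19.24]
```

```bash
python3 -m jog '[[0,0,-0.002,0.001,0.001,0],[0,0,-0.003,0.0022,0.002,0],[0,0,-0.003,0.0022,0.002,0],[0,0,-0.003,0.0022,0.002,0]]'; python3 st.py
```

```text
time: 15.1
tool_pos: [561.7, -166.0, 46.9]
tcp_rot: [-180.0, 0.0, -19.2]
ft_force: [-25.3, -13.6, 13.4]
finger_gap: 34.8
corner frame tcp [-38.2 -28.9  34.9] force [-19.4 -21.1  13.4] mom [-2.64  4.32 -0.63] [-1.7998e+02  3.0000e-02 -1.9240e+01]
```

Upright now, with 19 N and 21 N toward the two stops and light down force. I'll check this visually.

```bash
python3 -m jog '[[0,0,0,0,0,0],[0,0,0,0,0,0],[0,0,0,0,0,0],[0,0,0,0,0,0],[0,0,0,0,0,0]]'; python3 st.py
python3 - <<'E'
from calc import *
for n in ('wrist','side','top'): snap(n,n+'9.png')
s=np.load('last_wrist.npz'); cv2.imwrite('pics/w9z.png',cv2.resize(s['pixels'][130:260,180:340,::-1],None,fx=4.6,fy=4.6,interpolation=cv2.INTER_CUBIC))
s=np.load('last_side.npz'); cv2.imwrite('pics/s9z.png',cv2.resize(s['pixels'][190:320,170:310,::-1],None,fx=4.5,fy=4.5,interpolation=cv2.INTER_CUBIC))
E
```

```text
time: 15.6
tool_pos: [561.7, -166.0, 46.9]
tcp_rot: [-180.0, 0.0, -19.2]
ft_force: [-25.7, -13.6, 14.5]
finger_gap: 35.1
corner frame tcp [-38.2 -28.9  34.9] force [-19.8 -21.2  14.5] mom [-2.65  4.32 -0.62] [-1.7998e+02  4.0000e-02 -1.9240e+01]
```

View pics/w9z.png

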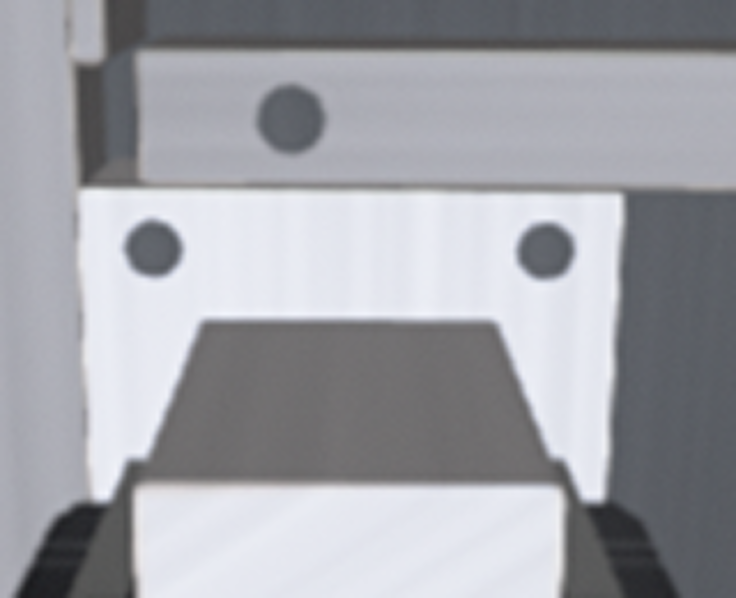

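View pics/s9z.png

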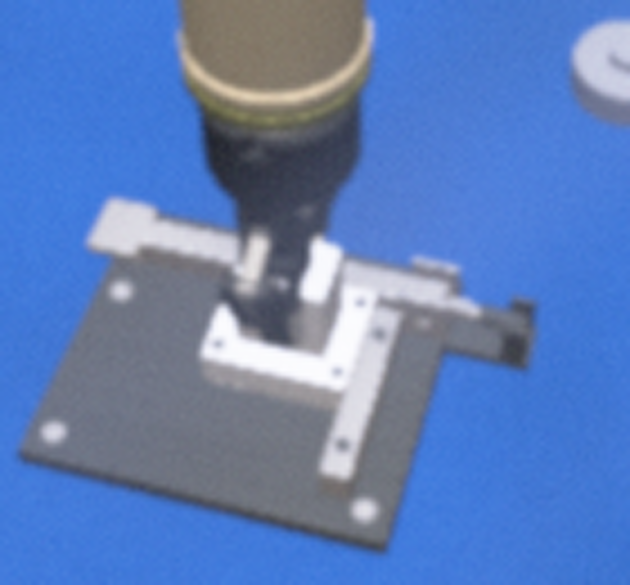

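View pics/side9.png

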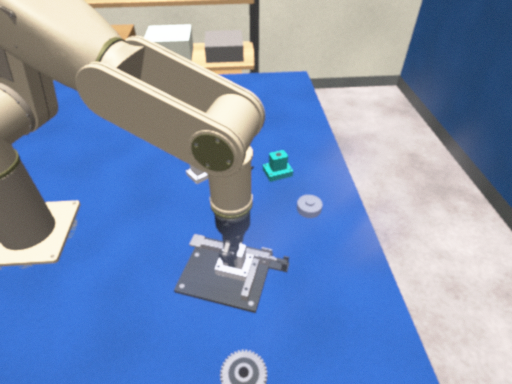

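The wrist zoom shows the foot's front edge (y≈190) along the end stop with no gap, parallel to it, and its left edge (x≈82) along the arm face. The side view shows the arm down and the disc and gear in place. Handing in.

Run:
```python
from h import *
a=cv2.imread('pics/top0.png').astype(int);b=cv2.imread('pics/top9.png').astype(int)
for n,(x0,y0,x1,y1) in dict(mouse=(125,180,175,220),disc=(245,125,278,158),gear=(380,190,415,225),small=(190,225,220,255)).items(): print(n,abs(a-b)[y0:y1,x0:x1].mean().round(1))
print(r.hand_in()); print(r.sense()['time'],r.sense()['ft_force'])
```

```text
mouse 5.7
disc 7.8
gear 7.8
small 6.6
the job is handed in; nothing more can be done
None
the job is handed in; nothing more can be done
```

Run:
```python
import cv2,numpy as np
a=cv2.imread('pics/top0.png').astype(int);b=cv2.imread('pics/top9.png').astype(int)
print('plain bench',abs(a-b)[110:140,60:160].mean())
for n,(x0,y0,x1,y1) in dict(mouse=(125,180,175,220),disc=(245,125,278,158),gear=(380,190,415,225)).items():
    A=[cv2.GaussianBlur(i[y0:y1,x0:x1].astype(np.float32),(0,0),1.2).mean(2) for i in (a,b)]
    print(n,cv2.phaseCorrelate(A[0],A[1]))
```

```text
plain bench 6.636888888888889
mouse ((-0.012154983834189892, -0.022650943124634892), 1.0193873142004013)
disc ((0.00042966850773495935, 0.00825149954030735), 1.000233643837733)
gear ((0.011210325535753185, 0.006807332751996853), 0.9991279206135206)
```

The job is handed in at about 16 s, with the housing held pressed into the corner against both stops. I got no verdict back.

- **Stop arm:** I pressed it down with the shut fingertips. After I lifted clear it stayed level, and it was still down in the last pictures.
- **Housing:** I picked up the larger white housing by its riser and set it on the bed until the bed took its weight. I then slid it into the corner.
- **Last force check:** the wrist read about 20 N toward the end stop and 21 N toward the stop arm, with about 15 N downward and a grip setting of 100 N. Some of those side forces is friction. The tool was upright to within 0.1°.
- **Last pictures:** I saw no gap at either stop, and the foot's front edge runs parallel to the end stop.
- **Bystanders:** the mouse, disc and gear had shifted by less than 0.03 pixels between the first and last top pictures. The raw pixel differences there (6–8) match the noise on the bare bench (6.6).

**Disagreements:**
- **First stall in y:** it was only friction, because the housing slid about 3 mm further once I eased the down force.
- **Final tool position:** it was (-38.2, -28.9) mm in my measured corner frame, against a nominal housing centre of (-40, -32). I put that down to small offsets of the grasp and of my fixture estimate. I did not check it separately.

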